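# Lay up a brass plaque under a weight on the flattening plate

### The job

Lay up the brass plaque for bonding to its wooden backing on the steel flattening plate, building the stack from the bottom in this order: the dark wooden backing board, the rectangular brass plaque with the rosette, the cork pad, the plywood board and last the green iron weight. Each piece lies flat, centred on the one below and square with it (long side along long side), and is let go before the next is fetched. Lower the weight on without dropping it, and leave the pitch bowl, the punch tray, the brass dish and the tape roll where they are.

Things in the scene. Friction and masses are not known exactly. Their poses are not given: they have to be found in the camera images.
- plate: Steel flattening plate, bare bright grey steel, a plain block 130 long x 90 wide x 20 mm high, fixed to the table where it lies (long side within about 15 degrees of world x). The stack is built on its top face, 20 mm above its origin. Origin: centre of the underside; x along the length, y across the width, z up.
- backing: Wooden backing board, dark brown, 114 long x 64 wide x 15 mm thick, with two pale strips of bonding tape along its upper face (already up; they do not stick in handling). About 0.09 kg. Grip it across its 64 mm width. Lies flat on the table, long side roughly along world x (within about 23 degrees). Origin: centre of the underside; x along the length, y across the width, z up.
- plaque: Rectangular brass plaque, gold coloured, with a raised border and a flower rosette on its upper face; 90 long x 48 wide x 10 mm thick overall (border and relief included; it rests and is rested on like a flat slab with straight sides 10 mm high). About 0.16 kg. Lies flat on the table, long side roughly along world x (within about 23 degrees). Origin: centre of the underside; x along the length, y across the width, z up.
- cork: Cork pad, light brown speckled, flat and stiff, 104 long x 58 wide x 12 mm thick, 0.04 kg. Lies flat on the table, long side roughly along world x (within about 23 degrees). Origin: centre of the underside; x along the length, y across the width, z up.
- plywood: Plywood pressing board, plain light tan with darker ply lines on its edges, 104 long x 60 wide x 12 mm thick, 0.06 kg. Lies flat on the table, long side roughly along world x (within about 23 degrees). Origin: centre of the underside; x along the length, y across the width, z up.
- weight: Dark green iron weight, 0.68 to 0.94 kg: block 90 x 50 x 26 mm high with a steel handle bar along x above it: 76 long, 14 wide (y), 14 thick, 44 to 58 mm above the origin, on two 12 mm round feet at x = +-30 mm. Pinch the bar's middle across its 14 mm width. Stands upright, long side within 23 degrees of world x. Origin: centre of the underside; x along the length, y across the width, z up.
- pitch_bowl: Bystander, to be left alone: round dark iron bowl of black pitch on a rubber ring, 102 mm across, 61 mm high. Origin: centre of the underside.
- punch_tray: Bystander, to be left alone: light wooden tray 110 x 64 x 20 mm with five steel punches lying in it. Origin: centre of the underside, x along its length.
- dish: Bystander, to be left alone: small round brass dish, 88 mm across, 22 mm high. Origin: centre of the underside.
- tape: Bystander, to be left alone: roll of beige tape lying flat, 90 mm across, 36 mm high, open in the middle. Origin: centre of the underside.
Things that resemble listed ones, but are neither listed nor needed, are in the scene too. Leave any blue look-alike of the cork alone.

How it is judged (in metres and radians):
On the way, in this order (a step that is already met when the one before it is completed fails the run):
1. the dark wooden backing lies centred and square on the steel plate, released (horizontal distance between backing and plate below 0.012 m and z of backing in the frame of plate between 0.016 and 0.024 m and angle between the x axis of backing and the x axis of plate, either way round below 0.15 rad and angle between backing's own z axis and vertical below 0.08 rad and contact force between the fingers and backing below 0.3 N), for 0.2 s.
2. the brass plaque lies centred and square on the backing, released (horizontal distance between plaque and backing below 0.009 m and z of plaque in the frame of backing between 0.011 and 0.019 m and angle between the x axis of plaque and the x axis of backing, either way round below 0.12 rad and angle between plaque's own z axis and vertical below 0.08 rad and contact force between the fingers and plaque below 0.3 N), for 0.2 s.
3. the cork pad covers the plaque, released (horizontal distance between cork and plaque below 0.009 m and z of cork in the frame of plaque between 0.006 and 0.014 m and angle between the x axis of cork and the x axis of plaque, either way round below 0.15 rad and angle between cork's own z axis and vertical below 0.08 rad and contact force between the fingers and cork below 0.3 N), for 0.2 s.
4. the plywood board lies on the cork, released (horizontal distance between plywood and cork below 0.012 m and z of plywood in the frame of cork between 0.008 and 0.016 m and angle between the x axis of plywood and the x axis of cork, either way round below 0.15 rad and angle between plywood's own z axis and vertical below 0.08 rad and contact force between the fingers and plywood below 0.3 N), for 0.2 s.
5. the green weight stands on the plywood, released (horizontal distance between weight and plywood below 0.012 m and z of weight in the frame of plywood between 0.008 and 0.016 m and angle between the x axis of weight and the x axis of plywood, either way round below 0.15 rad and angle between weight's own z axis and vertical below 0.08 rad and contact force between the fingers and weight below 0.3 N), for 0.2 s.
At the end, for the whole second after the job is handed in: Bottom up: plate, backing, plaque, cork, plywood, weight, each directly on the last (height to 4 mm), level, let go, at rest; centres within 12 mm of the one below (plaque on backing and cork on plaque 9 mm), long axes parallel either way round within 0.15 rad (plaque 0.12) (all of step 1 and all of step 2 and all of step 3 and all of step 4 and all of step 5 and linear speed of each of backing, plaque, cork, plywood, weight below 0.02 m/s and angular speed of each of backing, plaque, cork, plywood, weight below 0.2 rad/s); the robot touches nothing.
It fails at once if the pitch bowl is shifted by more than 30 mm (distance of pitch_bowl from where it was at the start of the episode above 0.03 m).
It fails at once if the punch tray is shifted by more than 30 mm (distance of punch_tray from where it was at the start of the episode above 0.03 m).
It fails at once if the brass dish is shifted by more than 30 mm (distance of dish from where it was at the start of the episode above 0.03 m).
It fails at once if the tape roll is shifted by more than 30 mm (distance of tape from where it was at the start of the episode above 0.03 m).
It fails at once if the weight is dropped (falls free, faster than 0.5 m/s, that is from about 13 mm or more) (linear speed of weight above 0.5 m/s and contact force between the fingers and weight below 0.1 N and contact force between weight and anything else below 0.1 N).
It also fails if it takes over 128 s, if anything falls off the work surface, if the arm or the gripper's body presses on something with over 40 N, if the wrist force passes 120 N, or if a joint passes its speed limit or range.

### The arm

A 6-joint arm with a two-finger parallel gripper is mounted at the origin on the work surface. World frame = base frame: x ahead of the robot, y to its left, z up, the work surface at z = 0. Lengths are in mm, angles in rad, forces in N, time in s.
With the tool pointing down it reaches from about 400 to 925 mm from the base axis. Payload 12.5 kg.
Tool frame: the origin (TCP) lies at the very end of the fingers, on their centre line; the grasp point (between the pads) lies env.hold_point_z behind it (env.hold_point_z is the distance from the TCP to the grasp point, in mm); y points along the fingers, z is the direction in which the jaws open and shut, and the axes are right-handed (so a half turn about y gives the same grasp; the last joint's range is limited). The gripper opens to 95 mm and grips with 3 to 60 N. Pads are 20 mm wide; open, the fingers measure 119 mm over their backs; the gripper's body (75 mm by 180 mm) begins 59 mm behind the grasp point.
Start: joints at [1.025, 0.491, 1.559, -0, 1.092, -0.106], TCP at [266.086, 565.549, 214.661] pointing down, gripper open.
Joint ranges: [-3.1, 3.1], [-0.84, 2.19], [0.05, 2.79], [-1.13, 4.28], [0.06, 2.93], [-2.69, 2.69]. Speed limits (rad/s): [2.22, 2.22, 2.79, 3.14, 3.14, 3.14].

### API

Orientations are given as [roll, pitch, yaw] about the fixed x, y, z axes, in that order (R = Rz(yaw) Ry(pitch) Rx(roll)).
In Python, from cell import env gives the robot as it stands.
- The arm moves only by the shell command python3 -m inch 'ROWS'. ROWS is JSON, one flat list of numbers, 7 for each row, row after row: the shift along the tool's x, y, z in m, then the turn, a rotation vector about the tool's x, y, z in degrees, then the closure, from -1 (fully open) to 1 (shut). In form: [tx, ty, tz, ax, ay, az, hand, tx, ty, tz, ax, ay, az, hand, ...]. A call has 1 to 10 rows; each row shifts and turns the commanded pose from where the row before left it, along the tool's axes as they then stand; what a row does not reach is not made up. A row lasts 1/10 s, in which the tool goes at most 50 mm and 8.59 degrees, less where a joint would pass 70% of its speed; a pose out of reach is approached as far as the arm can. A call is refused whole if a number of a shift passes 0.05 or a number of a turn 8.59, either way. A call with a gripper value outside its range is refused whole. The fingers move at their own pace and stop on an object; the grip force is fixed at half the most. Time passes only in rows, so rows that do not move let the fingers close. It gives the time, the measured TCP pose, the force and the opening at its end, in the units of the state.
- env.state(): the state, without advancing time (a new reading comes with each control period).
- env.read_camera(name): name is "side" or "top"; returns a dict with "pixels" (384x512x3 uint8, blue, green, red), "depth" (384x512 float32, mm along the optical axis (not along the pixel's ray), 0 where there is no reading), "mtx" (3x3 intrinsics, pixels), "k1" (the pictures are not rectified: a ray, as slopes to the right and down, at radius r is drawn at 1 + k1 r^2 times it, then the intrinsics apply), "R" (3x3) and "t" (3): a world point X has camera coordinates R X + t. Camera axes: x right, y down, z forward; pixel columns grow to the right and rows downward; lengths in mm; the calibration is good to about 2 mm. A picture is of the moment at which its call begins.
- env.job_done(): hands the job in, once; it reports no verdict.
The state is a dict: "t": time; "joints": joint angles; "qvel": joint speeds; "tau": joint torques, N m; "eef_pos": TCP position; "tcp_rot": TCP orientation; "ft_force": force on the tool from outside, world axes, zero at the start; "moment": the same for the moment, N m; "opening": opening from 0.0 (shut) to 1.0 (fully open).
Only numpy, scipy, OpenCV 4.12 (cv2) and the standard library are available. Lean on these libraries where they do the work, as an engineer would, in place of code of your own. Each camera call takes 0.05 s, during which the arm holds its last target.

## Working session

There is one attempt and no reset: what is moved stays moved. The work goes in short steps, Python scripts to look and compute and a shell command to move; the robot and the scene stay as the last step left them, time stands still between calls to the robot, and variables do not carry over. Pictures are saved under pics/ and viewed, and the job is handed in when it is done.

```bash
ls; mkdir -p pics
python3 - <<'E'
from cell import env
import cv2,numpy as np
print(env.state(), env.hold_point_z)
for n in("top","side"):
    d=env.read_camera(n); cv2.imwrite(f"pics/{n}0.png",d["pixels"]); np.savez(f"{n}0.npz",**d)
    print(n,d["mtx"],d["k1"],d["R"],d["t"])
E
```

```text
pics
{'t': 0.0, 'joints': array([ 1.02535002e+00,  4.91582753e-01,  1.55943446e+00,  3.69644758e-06,
        1.09167596e+00, -1.05583071e-01]), 'qvel': array([-0.00096168, -0.00199649, -0.00020995,  0.00235941,  0.00142485,
        0.00253483]), 'tau': array([ 6.98814110e-04, -6.12631559e+01, -2.58184183e+01,  6.92872563e-02,
        4.82200587e-02, -8.41100996e-05]), 'eef_pos': array([265.9840997 , 565.3233724 , 214.05249364]), 'tcp_rot': array([-1.57189037e+00,  1.19240140e-04, -4.39865009e-01]), 'ft_force': array([-0.52564519,  0.09749615,  0.46890676]), 'moment': array([0.02393862, 0.03534708, 0.00045906]), 'opening': 1.0025846377700707} 18.8
top [[377.99283288   0.         253.96188567]
 [  0.         377.99283288 193.39039906]
 [  0.           0.           1.        ]] 0.024957931821391364 [[ 0.01226678 -0.99991991  0.00311407]
 [-0.99584094 -0.0124978  -0.09024757]
 [ 0.09027926 -0.00199407 -0.99591449]] [ 59.70616216 445.4429554  993.79582929]
side [[431.83887602   0.         258.0078536 ]
 [  0.         431.83887602 190.96784416]
 [  0.           0.           1.        ]] -0.08679841533071705 [[ 0.70800771 -0.70618017 -0.00588756]
 [-0.50024083 -0.49561587 -0.71001692]
 [ 0.4984819   0.50564265 -0.70416   ]] [-288.75731169  277.48114786  832.0265379 ]
```

Run:
```python
import cv2
for n in("top","side"):
    i=cv2.imread(f"pics/{n}0.png"); cv2.imwrite(f"pics/{n}0b.png",cv2.resize(i,(800,600),interpolation=cv2.INTER_CUBIC))
```

```text
(no output)
```

View pics/top0b.png

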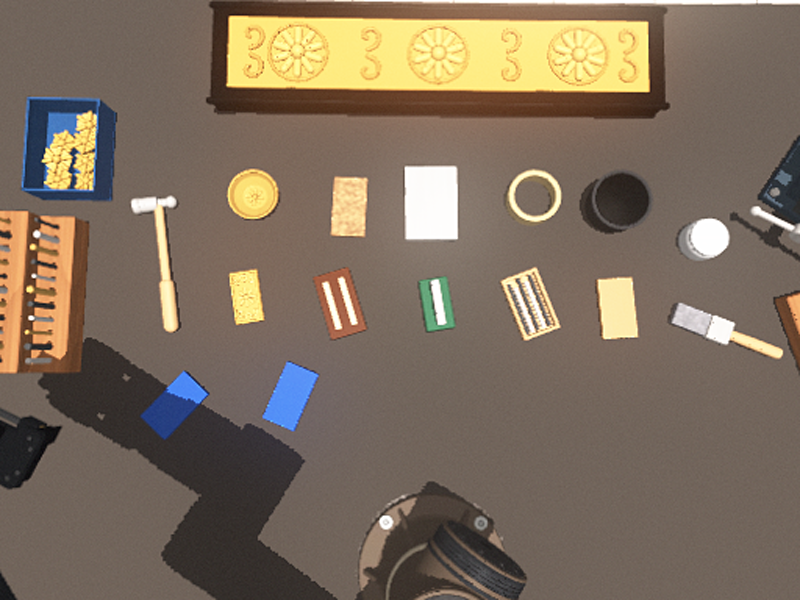

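View pics/side0b.png

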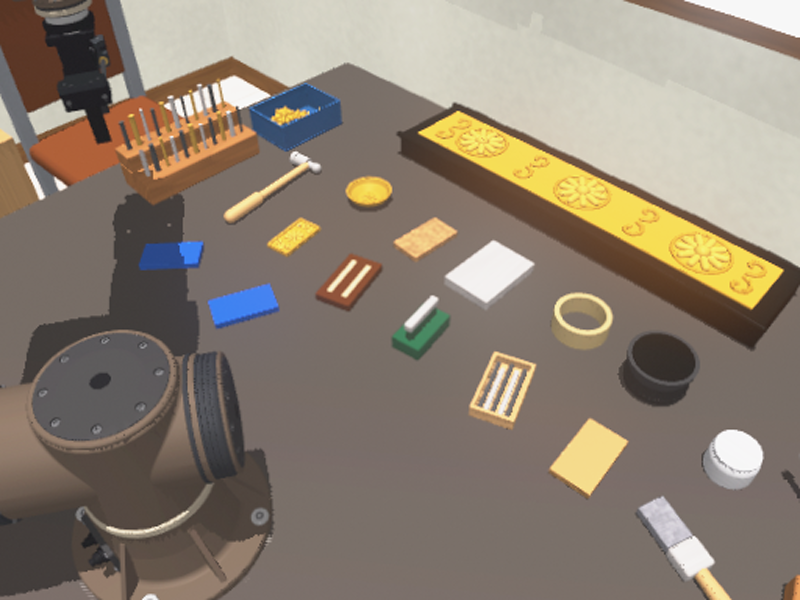

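The top picture (800×600) shows, left to right:
- **Back row:** dish (253,194), cork (349,207), steel plate (431,203), tape (533,196), bowl (620,200).
- **Front row:** brass plaque (246,297), dark backing (340,303), green weight (436,303), punch tray (530,304), plain tan plywood (617,308).
- **Look-alikes:** the two blue pads (175,404) and (290,396).

I'll check the candidates in enlarged crops and measure them.

```bash
cat > h.py <<'E'
import numpy as np,cv2
def world(d):
    h,w=d["depth"].shape
    u,v=np.meshgrid(np.arange(w),np.arange(h))
    p=np.stack([u,v],-1).reshape(-1,1,2).astype(float)
    n=cv2.undistortPoints(p,d["mtx"],np.array([float(d["k1"]),0,0,0,0]),criteria=(3,50,1e-9)).reshape(h,w,2)
    return np.concatenate([n,np.ones((h,w,1))],-1)
def xyz(d,rays=None):
    r=world(d) if rays is None else rays
    return (r*d["depth"][...,None]-d["t"])@d["R"]
def onplane(d,uv,z):
    n=cv2.undistortPoints(np.array(uv,float).reshape(-1,1,2),d["mtx"],np.array([float(d["k1"]),0,0,0,0])).reshape(-1,2)
    r=np.c_[n,np.ones(len(n))]@d["R"]; c=-d["R"].T@d["t"]
    return c+r*((z-c[2])/r[:,2])[:,None]
def rect(d,u0,v0,z,lo,hi,half=32):
    """blob whose height is within lo..hi about the seed pixel; minAreaRect on plane z"""
    W=xyz(d); m=((W[...,2]>lo)&(W[...,2]<hi)&(d["depth"]>0)).astype(np.uint8)
    b=np.zeros_like(m); u0,v0=int(u0),int(v0); b[max(0,v0-half):v0+half,max(0,u0-half):u0+half]=1
    n,l,s,c=cv2.connectedComponentsWithStats(m*b,connectivity=4)
    k=1+np.argmax(s[1:,4]); vv,uu=np.nonzero(l==k)
    P=onplane(d,np.c_[uu,vv],z)[:,:2]
    (cx,cy),(a,bb),ang=cv2.minAreaRect(P.astype(np.float32))
    if a<bb: a,bb=bb,a; ang+=90
    ang=(ang+90)%180-90
    M=P.mean(0); e,V=np.linalg.eigh(np.cov(P.T)); pa=np.degrees(np.arctan2(V[1,1],V[0,1])); pa=(pa+90)%180-90
    return dict(c=(round(cx,1),round(cy,1)),size=(round(a,1),round(bb,1)),ang=round(ang,1),mean=M.round(1),pca=round(pa,1),pcasize=np.sqrt(12*e[::-1]).round(1),medz=np.median(W[l==k][:,2]).round(1))
E
python3 - <<'E'
from h import *
d=np.load("top0.npz"); s=.64
print("cam",-d["R"].T@d["t"])
W=xyz(d);print("table z",W[350:360,300:310,2].mean(),W[130,250])
S=dict(plate=(431,203,20),backing=(340,303,15),plaque=(246,297,10),cork=(349,207,12),plywood=(617,308,12),weight=(436,303,26),bar=(436,303,58))
for n,(u,v,z) in S.items(): print(n,rect(d,u*s,v*s,z,z-4 if z!=10 else z-5,z+6))
for n,(u,v,z) in dict(dish=(253,194,22),tape=(533,196,36),bowl=(620,200,61),tray=(530,304,20)).items(): print(n,onplane(d,[[u*s,v*s]],z))
i=d["pixels"]; o=[]
for n in ["backing","plaque","cork","plywood","weight","plate"]:
    u,v,_=S[n];u=int(u*s);v=int(v*s);o.append(cv2.resize(i[v-30:v+30,u-30:u+30],(260,260),interpolation=cv2.INTER_CUBIC))
cv2.imwrite("pics/crops.png",np.vstack([np.hstack(o[:3]),np.hstack(o[3:])]))
E
```

```text
cam [ 353.13877604   67.25013341 1029.74988567]Traceback (most recent call last):
  File "<stdin>", line 4, in <module>
  File "h.py", line 9, in xyz
    r=world(d) if rays is None else rays
      ~~~~~^^^
  File "h.py", line 6, in world
    n=cv2.undistortPoints(p,d["mtx"],np.array([float(d["k1"]),0,0,0,0]),criteria=(3,50,1e-9)).reshape(h,w,2)
      ~~~~~~~~~~~~~~~~~~~^^^^^^^^^^^^^^^^^^^^^^^^^^^^^^^^^^^^^^^^^^^^^^^^^^^^^^^^^^^^^^^^^^^^
cv2.error: OpenCV(4.12.0) :-1: error: (-5:Bad argument) in function 'undistortPoints'
> Overload resolution failed:
>  - undistortPoints() got an unexpected keyword argument 'criteria'
>  - undistortPoints() got an unexpected keyword argument 'criteria'
```

```bash
sed -i 's/,criteria=(3,50,1e-9)//' h.py
python3 - <<'E'
from h import *
d=np.load("top0.npz"); s=.64
W=xyz(d);print("table z",W[350:360,300:310,2].mean(),W[130,250])
S=dict(plate=(431,203,20),backing=(340,303,15),plaque=(246,297,10),cork=(349,207,12),plywood=(617,308,12),weight=(436,303,26),bar=(436,303,58))
for n,(u,v,z) in S.items(): print(n,rect(d,u*s,v*s,z,z-4 if z!=10 else z-5,z+6))
for n,(u,v,z) in dict(dish=(253,194,22),tape=(533,196,36),bowl=(620,200,61),tray=(530,304,20)).items(): print(n,onplane(d,[[u*s,v*s]],z))
i=d["pixels"]; o=[]
for n in ["backing","plaque","cork","plywood","weight","plate"]:
    u,v,_=S[n];u=int(u*s);v=int(v*s);o.append(cv2.resize(i[v-30:v+30,u-30:u+30],(260,260),interpolation=cv2.INTER_CUBIC))
cv2.imwrite("pics/crops.png",np.vstack([np.hstack(o[:3]),np.hstack(o[3:])]))
E
```

```text
table z 252.24481464679238 [623.36362306  78.36610882  -1.39033601]
plate {'c': (619.0, 8.5), 'size': (127.6, 90.3), 'ang': 0.6, 'mean': array([619.5,   9.4]), 'pca': np.float64(-1.3), 'pcasize': array([130.1,  91.1]), 'medz': np.float64(20.6)}
backing {'c': (442.7, 165.6), 'size': (113.8, 63.7), 'ang': 17.6, 'mean': array([442.5, 165.6]), 'pca': np.float64(17.7), 'pcasize': array([114. ,  63.9]), 'medz': np.float64(15.8)}
plaque {'c': (452.4, 327.4), 'size': (90.2, 48.8), 'ang': 9.6, 'mean': array([452.8, 327.7]), 'pca': np.float64(9.0), 'pcasize': array([90.6, 49.2]), 'medz': np.float64(8.3)}
cork {'c': (613.0, 153.1), 'size': (104.5, 58.1), 'ang': -2.2, 'mean': array([612.9, 152.9]), 'pca': np.float64(-1.9), 'pcasize': array([104.4,  58.6]), 'medz': np.float64(12.7)}
plywood {'c': (440.9, -313.8), 'size': (103.7, 61.0), 'ang': 4.6, 'mean': array([ 440.6, -314. ]), 'pca': np.float64(4.7), 'pcasize': array([103.5,  60.8]), 'medz': np.float64(12.5)}
weight {'c': (443.2, -0.6), 'size': (89.2, 49.9), 'ang': 9.9, 'mean': array([442.,   0.]), 'pca': np.float64(11.1), 'pcasize': array([93.4, 57. ]), 'medz': np.float64(26.3)}
bar {'c': (443.2, -0.8), 'size': (74.5, 14.0), 'ang': 9.8, 'mean': array([443. ,  -0.6]), 'pca': np.float64(10.0), 'pcasize': array([75.9, 14.1]), 'medz': np.float64(58.5)}
dish [[629.98303967 317.30260549  22.        ]]
tape [[ 628.97135229 -166.03666535   36.        ]]
bowl [[ 616.73220633 -304.82595363   61.        ]]
tray [[ 444.3917545  -163.23578861   20.        ]]
```

View pics/crops.png

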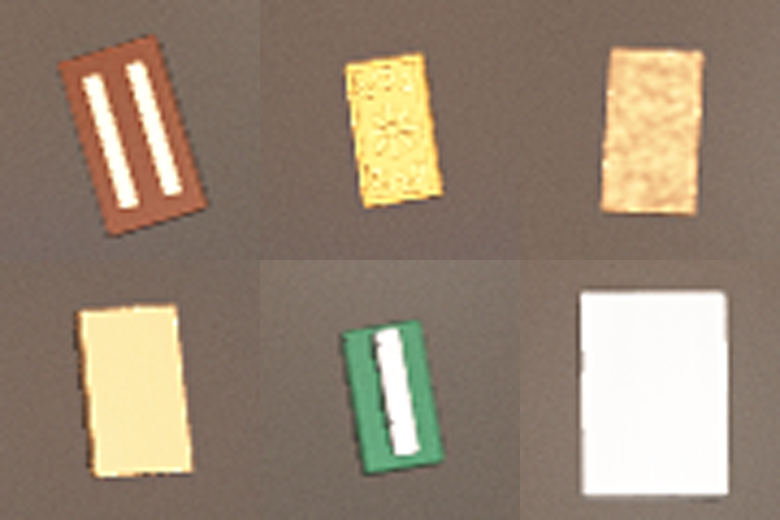

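```bash
cat >> h.py <<'E'
def crect(d,u0,v0,z,mask,half=36):
    b=np.zeros(mask.shape,np.uint8); b[v0-half:v0+half,u0-half:u0+half]=1
    n,l,s,c=cv2.connectedComponentsWithStats(mask.astype(np.uint8)*b,connectivity=4)
    k=1+np.argmax(s[1:,4]); vv,uu=np.nonzero(l==k); P=onplane(d,np.c_[uu,vv],z)[:,:2]
    e,V=np.linalg.eigh(np.cov(P.T)); pa=(np.degrees(np.arctan2(V[1,1],V[0,1]))+90)%180-90
    return P.mean(0).round(1),pa.round(1),np.sqrt(12*e[::-1]).round(1),cv2.minAreaRect(P.astype(np.float32))
def go(p,yaw,st=None):
    """needed tool-axis shift (m) and turn about tool y (deg) to TCP p (mm), yaw deg"""
    from cell import env
    from scipy.spatial.transform import Rotation as Ro
    s=env.state(); R=Ro.from_euler('xyz',s["tcp_rot"]).as_matrix()
    t=R.T@(np.array(p)-s["eef_pos"])/1000
    T=Ro.from_euler('xyz',[-np.pi/2,0,np.radians(yaw)]).as_matrix()
    print("t",round(s["t"],2),"pos",s["eef_pos"].round(1),"rot",np.degrees(s["tcp_rot"]).round(2),"open",round(s["opening"],3),"F",s["ft_force"].round(1))
    print(" shift m",t.round(4),"turn deg",Ro.from_matrix(R.T@T).as_rotvec(degrees=True).round(2))
E
python3 - <<'E'
from h import *
d=np.load("top0.npz"); g=d["pixels"].min(2)
print(crect(d,276,130,20,g>180))
go([442.6,165.6,80],17.6)
E
```

```text
(array([621.2,   8.3]), np.float64(0.5), array([128.9,  91.7]), ((621.72607421875, 8.552597045898438), (127.64408111572266, 90.25553894042969), 0.6405842900276184))
t 0.1 pos [265.9 565.3 214.1] rot [-9.006e+01  1.000e-02 -2.520e+01] open 1.001 F [ 1.1 -0.4  0. ]
 shift m [ 0.3301  0.1344 -0.2864] turn deg [ 5.00e-02 -4.28e+01 -3.00e-02]
```

```bash
python3 -m inch '[0,0.005,0,0,-4.28,0,-1, 0,0.005,0,0,-4.28,0,-1, 0,0.005,0,0,-4.28,0,-1, 0,0.005,0,0,-4.28,0,-1, 0,0.005,0,0,-4.28,0,-1, 0,0.005,0,0,-4.28,0,-1, 0,0.005,0,0,-4.28,0,-1, 0,0.005,0,0,-4.28,0,-1, 0,0.005,0,0,-4.28,0,-1, 0,0.005,0,0,-4.28,0,-1]'; python3 -c "
from h import *
go([442.6,165.6,60],17.6)"
```

```text
t: 1.1
eef_pos: [266.0, 565.4, 164.1]
tcp_rot: [-1.571, 0.0, 0.31]
ft_force: [0.0, 0.4, -0.2]
opening: 0.999
t 1.1 pos [266.  565.4 164.1] rot [-9.002e+01  3.000e-02  1.778e+01] open 0.999 F [ 0.   0.4 -0.2]
 shift m [ 0.0462  0.1043 -0.4346] turn deg [ 0.02  0.18 -0.03]
```

```bash
python3 -m inch '[0.0046,0,-0.0435,0,0,0,-1, 0.0046,0,-0.0435,0,0,0,-1, 0.0046,0,-0.0435,0,0,0,-1, 0.0046,0,-0.0435,0,0,0,-1, 0.0046,0,-0.0435,0,0,0,-1, 0.0046,0.01,-0.0435,0,0,0,-1, 0.0046,0.02,-0.0435,0,0,0,-1, 0.0046,0.025,-0.0435,0,0,0,-1, 0.0046,0.025,-0.0435,0,0,0,-1, 0.0046,0.024,-0.0431,0,0,0,-1]'; python3 -m inch '[0,0,0,0,0,0,-1]'; python3 -c "
from h import *
go([442.6,165.6,3],17.6)"
```

```text
t: 2.1
eef_pos: [441.5, 164.2, 60.2]
tcp_rot: [-1.571, -0.0, 0.307]
ft_force: [1.1, -0.0, 0.1]
opening: 1.001
t: 2.2
eef_pos: [441.6, 162.0, 58.6]
tcp_rot: [-1.571, 0.004, 0.302]
ft_force: [-0.3, -0.6, 0.1]
opening: 1.002
t 2.2 pos [441.6 162.   58.6] rot [-89.99   0.21  17.33] open 1.002 F [-0.3 -0.6  0.1]
 shift m [0.0022 0.0555 0.0031] turn deg [-0.01 -0.27 -0.21]
```

```bash
python3 -m inch '[0,0.01,0,0,0,0,-1, 0,0.015,0,0,0,0,-1, 0,0.01,0,0,0,0,-1, 0,0,0,0,0,0,-1]'; python3 -c "
from h import *
go([442.6,165.6,3],17.6)"
```

```text
t: 2.6
eef_pos: [440.3, 166.7, 25.1]
tcp_rot: [-1.571, 0.002, 0.309]
ft_force: [0.2, 0.5, 0.3]
opening: 0.998
t 2.6 pos [440.3 166.7  25.1] rot [-89.99   0.09  17.69] open 0.998 F [0.2 0.5 0.3]
 shift m [ 0.0019  0.0221 -0.0018] turn deg [-0.01  0.09 -0.09]
```

Descend, close on the backing, lift.

```bash
python3 -m inch '[0.0015,0.008,-0.001,0,0,0,-1, 0,0.008,0,0,0,0,-1, 0,0.006,0,0,0,0,-1, 0,0,0,0,0,0,-1]'; python3 -m inch '[0,0,0,0,0,0,1, 0,0,0,0,0,0,1, 0,0,0,0,0,0,1, 0,0,0,0,0,0,1, 0,0,0,0,0,0,1, 0,0,0,0,0,0,1]'; python3 -c "
from h import *
go([442.6,165.6,3],17.6)"
```

```text
t: 3.0
eef_pos: [442.5, 165.3, 3.3]
tcp_rot: [-1.571, 0.001, 0.307]
ft_force: [-0.2, -0.4, -0.1]
opening: 1.002
t: 3.6
eef_pos: [442.9, 165.3, 4.2]
tcp_rot: [-1.571, -0.0, 0.307]
ft_force: [0.3, -1.1, 2.4]
opening: 0.671
t 3.6 pos [442.9 165.3   4.2] rot [-9.00e+01 -2.00e-02  1.76e+01] open 0.671 F [ 0.3 -1.1  2.4]
 shift m [-0.0002  0.0012  0.0004] turn deg [-0.    0.    0.02]
```

```bash
python3 -m inch '[0,-0.008,0,0,0,0,1, 0,-0.015,0,0,0,0,1, 0,-0.02,0,0,3.4,0,1, 0,-0.02,0,0,3.4,0,1, 0,-0.012,0,0,3.4,0,1, 0,0,0,0,3.4,0,1, 0,0,0,0,3.4,0,1, 0,0,0,0,0,0,1]'; python3 -c "
from h import *
go([620,8.5,60],0.6)"
```

```text
t: 4.4
eef_pos: [442.8, 165.3, 79.6]
tcp_rot: [-1.571, -0.001, 0.01]
ft_force: [0.6, 0.8, -0.6]
opening: 0.671
t 4.4 pos [442.8 165.3  79.6] rot [-8.999e+01 -3.000e-02  5.500e-01] open 0.671 F [ 0.6  0.8 -0.6]
 shift m [ 0.1757  0.0196 -0.1585] turn deg [-0.01 -0.05  0.03]
```

```bash
python3 -m inch '[0.012,0,-0.011,0,0,0,1, 0.02,0,-0.018,0,0,0,1, 0.025,0,-0.023,0,0,0,1, 0.03,0,-0.027,0,0,0,1, 0.03,0,-0.027,0,0,0,1, 0.025,0,-0.022,0,0,0,1, 0.02,0,-0.018,0,0,0,1, 0.0137,0.01,-0.0125,0,0,0,1, 0,0.01,0,0,0,0,1, 0,0,0,0,0,0,1]'; python3 -c "
from h import *
go([620,8.5,24.5],0.6)"
```

```text
t: 5.4
eef_pos: [618.7, 8.7, 56.8]
tcp_rot: [-1.57, 0.004, 0.011]
ft_force: [-0.4, 0.3, -0.6]
opening: 0.668
t 5.4 pos [618.7   8.7  56.8] rot [-89.97   0.22   0.61] open 0.668 F [-0.4  0.3 -0.6]
 shift m [ 0.0014  0.0323 -0.0002] turn deg [-0.03  0.01 -0.22]
```

```bash
python3 -m inch '[0.001,0.01,0,0,0,0,1, 0,0.01,0,0,0,0,1, 0,0.007,0,0,0,0,1, 0,0.003,0,0,0,0,1, 0,0,0,0,0,0,1, 0,0,0,0,0,0,1]'
python3 - <<'E'
from h import *
from cell import env
go([620,8.5,24],0.6)
d=env.read_camera("top"); cv2.imwrite("pics/top1.png",cv2.resize(d["pixels"][70:190,200:360],(800,600),interpolation=cv2.INTER_CUBIC))
E
```

```text
t: 6.0
eef_pos: [621.3, 8.8, 29.2]
tcp_rot: [-1.571, -0.0, 0.011]
ft_force: [0.0, 0.3, -1.0]
opening: 0.669
t 6.0 pos [621.3   8.8  29.2] rot [-9.0e+01 -1.0e-02  6.1e-01] open 0.669 F [ 0.   0.3 -1. ]
 shift m [-0.0013  0.0052 -0.0003] turn deg [-0.    0.01  0.01]
```

View pics/top1.png

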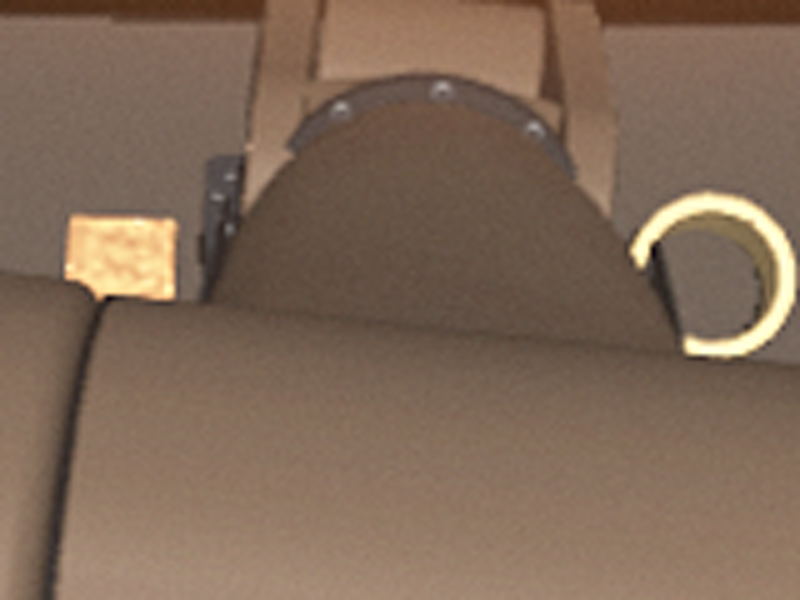

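The picture shows only the arm covering the plate. Cork (120,255) and tape (715,275) in the crop are undisturbed. I'll continue down by feel.

```bash
python3 -m inch '[-0.001,0.003,0,0,0,0,1, 0,0.001,0,0,0,0,1, 0,0.001,0,0,0,0,1, 0,0,0,0,0,0,1, 0,0,0,0,0,0,1]'; python3 -c "
from h import *
go([620,8.5,24],0.6)"
```

```text
t: 6.55
eef_pos: [620.1, 8.7, 24.2]
tcp_rot: [-1.571, -0.0, 0.011]
ft_force: [-1.0, -0.8, 2.1]
opening: 0.671
t 6.55 pos [620.1   8.7  24.2] rot [-90.   -0.    0.6] open 0.671 F [-1.  -0.8  2.1]
 shift m [-0.0001  0.0002 -0.0002] turn deg [-0.  0.  0.]
```

```bash
python3 -m inch '[0,0.0005,0,0,0,0,1, 0,0,0,0,0,0,-1, 0,0,0,0,0,0,-1, 0,0,0,0,0,0,-1, 0,0,0,0,0,0,-1, 0,0,0,0,0,0,-1]'; python3 -c "
from h import *
go([620,8.5,80],0.6)"
```

```text
t: 7.15
eef_pos: [620.2, 8.6, 23.4]
tcp_rot: [-1.571, 0.0, 0.01]
ft_force: [-0.4, 0.5, 0.4]
opening: 0.989
t 7.15 pos [620.2   8.6  23.4] rot [-89.99   0.     0.6 ] open 0.989 F [-0.4  0.5  0.4]
 shift m [-0.0002 -0.0566 -0.0001] turn deg [-0.01 -0.   -0.  ]
```

```bash
python3 -m inch '[0,-0.01,0,0,0,0,-1, 0,-0.02,0,0,0,0,-1, 0,-0.02,0,0,0,0,-1, 0,-0.02,0,0,0,0,-1, 0,-0.02,0,0,0,0,-1, 0,0,0,0,0,0,-1]'; python3 -c "
from h import *
go([452.5,327.5,115],9.3)"
```

```text
t: 7.75
eef_pos: [621.4, 8.6, 116.6]
tcp_rot: [-1.571, -0.005, 0.011]
ft_force: [-0.2, -0.3, -0.3]
opening: 0.999
t 7.75 pos [621.4   8.6 116.6] rot [-90.03  -0.28   0.61] open 0.999 F [-0.2 -0.3 -0.3]
 shift m [-0.1655  0.0007  0.3207] turn deg [ 0.05 -8.69  0.27]
```

Go to the plaque and look at the backing on the way, once the arm has cleared it.

```bash
python3 -m inch '[-0.01,0,0.02,0,0,0,-1, -0.02,0,0.04,0,0,0,-1, -0.02,0,0.04,0,0,0,-1, -0.022,0,0.043,0,0,0,-1, -0.022,0,0.043,0,0,0,-1, -0.022,0,0.043,0,0,0,-1, -0.022,0,0.042,0,0,0,-1, -0.0175,0,0.0325,0,0,0,-1, -0.01,0,0.017,0,-4.3,0,-1, 0,0,0,0,-4.4,0,-1]'; python3 -m inch '[0,0.01,0,0,0,0,-1, 0,0,0,0,0,0,-1]'
python3 - <<'E'
from h import *
from cell import env
go([452.5,327.5,3],9.3)
d=env.read_camera("top"); cv2.imwrite("pics/top2.png",cv2.resize(d["pixels"],(800,600),interpolation=cv2.INTER_CUBIC))
u,v,z=276,130,35
print(rect(d,u,v,35,30,42))
g=d["pixels"].min(2); print(crect(d,276,130,20,g>180))
E
```

```text
t: 8.75
eef_pos: [449.5, 329.4, 113.0]
tcp_rot: [-1.571, 0.001, 0.168]
ft_force: [0.6, -0.6, -0.0]
opening: 1.0
t: 8.95
eef_pos: [450.8, 326.9, 101.9]
tcp_rot: [-1.572, 0.002, 0.16]
ft_force: [0.5, -0.2, 0.5]
opening: 1.001
t 8.95 pos [450.8 326.9 101.9] rot [-90.04   0.12   9.16] open 1.001 F [ 0.5 -0.2  0.5]
 shift m [0.002  0.0989 0.0004] turn deg [ 0.04 -0.14 -0.12]
{'c': (619.0, 9.5), 'size': (112.2, 62.0), 'ang': 0.6, 'mean': array([619.2,  10.4]), 'pca': np.float64(-0.1), 'pcasize': array([115.4,  62.9]), 'medz': np.float64(35.6)}
(array([619.7,   7. ]), np.float64(4.7), array([146.8, 126.5]), ((621.7257690429688, 8.571414947509766), (127.64341735839844, 90.21691131591797), 0.6410239338874817))
```

View pics/top2.png

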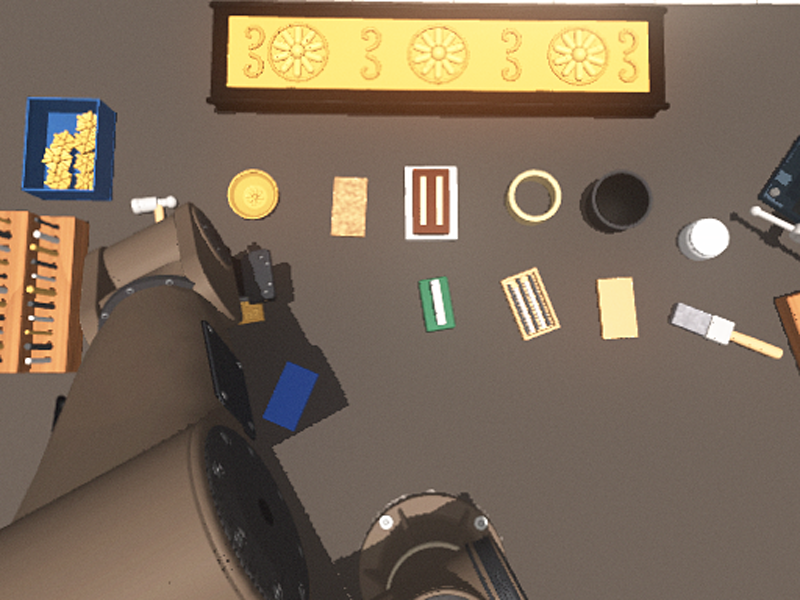

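The picture shows the backing at (435,202), centred on the plate and square with it. The gripper is above the plaque (250,305). Going down for it.

```bash
python3 -m inch '[0.001,0.015,0,0,0,0,-1, 0,0.02,0,0,0,0,-1, 0,0.02,0,0,0,0,-1, 0,0.015,0,0,0,0,-1, 0,0.01,0,0,0,0,-1, 0,0,0,0,0,0,-1, 0,0,0,0,0,0,-1]'; python3 -c "
from h import *
go([452.5,327.5,2.5],9.3)"
```

```text
t: 9.7
eef_pos: [452.6, 327.5, 23.8]
tcp_rot: [-1.571, -0.0, 0.161]
ft_force: [0.2, -0.4, 0.1]
opening: 0.998
t 9.7 pos [452.6 327.5  23.8] rot [-8.999e+01 -1.000e-02  9.250e+00] open 0.998 F [ 0.2 -0.4  0.1]
 shift m [-0.0001  0.0213  0.    ] turn deg [-0.01 -0.05  0.01]
```

```bash
python3 -m inch '[0,0.01,0,0,0,0,-1, 0,0.007,0,0,0,0,-1, 0,0.004,0,0,0,0,-1, 0,0,0,0,0,0,-1]'; python3 -m inch '[0,0,0,0,0,0,1, 0,0,0,0,0,0,1, 0,0,0,0,0,0,1, 0,0,0,0,0,0,1, 0,0,0,0,0,0,1, 0,0,0,0,0,0,1, 0,0,0,0,0,0,1]'; python3 -c "
from h import *
go([452.5,327.5,2.5],9.3)"
```

```text
t: 10.1
eef_pos: [452.0, 327.4, 1.9]
tcp_rot: [-1.571, 0.001, 0.162]
ft_force: [0.5, 0.1, -0.0]
opening: 0.999
t: 10.8
eef_pos: [452.3, 327.6, 2.6]
tcp_rot: [-1.571, -0.0, 0.162]
ft_force: [-0.1, -0.3, 0.4]
opening: 0.506
t 10.8 pos [452.3 327.6   2.6] rot [-90.   -0.    9.3] open 0.506 F [-0.1 -0.3  0.4]
 shift m [ 0.0002  0.0001 -0.0001] turn deg [-0. -0.  0.]
```

Opening 48 mm, so the plaque is held. Lift, turn to 0.6°, and go over the stack.

```bash
python3 -m inch '[0,-0.008,0,0,0,0,1, 0,-0.015,0,0,0,0,1, 0,-0.02,0,0,2.9,0,1, 0,-0.02,0,0,2.9,0,1, 0,-0.02,0,0,2.9,0,1, 0,-0.012,0,0,0,0,1, 0,0,0,0,0,0,1]'; python3 -c "
from h import *
go([620,8.7,70],0.6)"
```

```text
t: 11.5
eef_pos: [452.8, 327.9, 99.1]
tcp_rot: [-1.569, -0.002, 0.012]
ft_force: [-0.7, -0.1, -2.2]
opening: 0.501
t 11.5 pos [452.8 327.9  99.1] rot [-89.92  -0.14   0.69] open 0.501 F [-0.7 -0.1 -2.2]
 shift m [ 0.1633  0.0291 -0.3212] turn deg [-0.08  0.09  0.14]
```

```bash
python3 -m inch '[0.01,0,-0.02,0,0,0,1, 0.018,0,-0.035,0,0,0,1, 0.022,0,-0.043,0,0,0,1, 0.022,0,-0.043,0,0,0,1, 0.022,0,-0.043,0,0,0,1, 0.022,0,-0.043,0,0,0,1, 0.02,0,-0.04,0,0,0,1, 0.0145,0.005,-0.029,0,0,0,1, 0.0085,0.01,-0.017,0,0,0,1, 0.004,0.01,-0.008,0,0,0,1]'; python3 -m inch '[0,0,0,0,0,0,1, 0,0,0,0,0,0,1]'; python3 -c "
from h import *
go([620,8.7,38],0.6)"
```

```text
t: 12.5
eef_pos: [618.7, 7.2, 70.9]
tcp_rot: [-1.571, 0.001, 0.01]
ft_force: [0.5, 0.5, -1.4]
opening: 0.499
t: 12.7
eef_pos: [617.9, 9.5, 71.8]
tcp_rot: [-1.57, 0.002, 0.012]
ft_force: [0.5, -1.0, -0.9]
opening: 0.498
t 12.7 pos [617.9   9.5  71.8] rot [-89.98   0.1    0.67] open 0.498 F [ 0.5 -1.  -0.9]
 shift m [ 0.0022  0.0338 -0.0009] turn deg [-0.02  0.07 -0.1 ]
```

```bash
python3 -m inch '[0.001,0.01,0,0,0,0,1, 0,0.01,0,0,0,0,1, 0,0.007,0,0,0,0,1, 0,0.003,0,0,0,0,1, 0,0,0,0,0,0,1, 0,0,0,0,0,0,1]'; python3 -c "
from h import *
go([620,8.7,38],0.6)"
```

```text
t: 13.3
eef_pos: [619.8, 8.3, 42.6]
tcp_rot: [-1.571, -0.0, 0.011]
ft_force: [0.0, -0.5, -1.3]
opening: 0.495
t 13.3 pos [619.8   8.3  42.6] rot [-9.e+01 -1.e-02  6.e-01] open 0.495 F [ 0.  -0.5 -1.3]
 shift m [0.0002 0.0046 0.0004] turn deg [-0.    0.    0.01]
```

Run:
```python
from h import *
from cell import env
d=env.read_camera("side"); r=world(d)
p=d["R"]@np.array([620,9,35])+d["t"]; n=p/p[2]; u,v=(d["mtx"]@(n*[1,1,0]*(1+float(d["k1"])*(n[0]**2+n[1]**2))+d["mtx"][:,2]*0+0))[:2]; u+=d["mtx"][0,2];v+=d["mtx"][1,2];print(u,v)
u,v=int(u),int(v)
cv2.imwrite("pics/side3.png",cv2.resize(d["pixels"][max(0,v-60):v+60,max(0,u-80):u+80],(800,600),interpolation=cv2.INTER_CUBIC))
```

```text
313.25092764050885 167.1319398900975
```

View pics/side3.png

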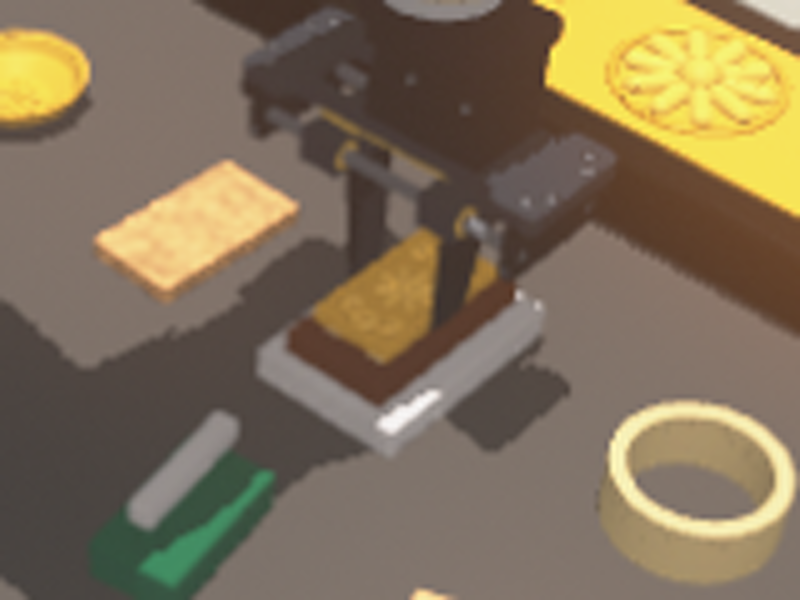

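The side crop shows the plaque (400,300) level and square between the fingers, over the backing. Lowering by feel.

```bash
python3 -m inch '[0,0.003,0,0,0,0,1, 0,0.001,0,0,0,0,1, 0,0,0,0,0,0,1, 0,0,0,0,0,0,1]'; python3 -c "
from h import *
go([620,8.7,37.5],0.6)"
```

```text
t: 13.75
eef_pos: [619.7, 8.3, 38.6]
tcp_rot: [-1.571, -0.0, 0.01]
ft_force: [-0.0, 0.7, -1.5]
opening: 0.501
t 13.75 pos [619.7   8.3  38.6] rot [-8.999e+01 -1.000e-02  6.000e-01] open 0.501 F [-0.   0.7 -1.5]
 shift m [0.0003 0.0011 0.0004] turn deg [-0.01  0.    0.01]
```

```bash
python3 -m inch '[0,0.001,0,0,0,0,1, 0,0.0005,0,0,0,0,1, 0,0,0,0,0,0,1, 0,0,0,0,0,0,1]'; python3 -c "
from h import *
go([620,8.7,37.5],0.6)"
```

```text
t: 14.15
eef_pos: [619.8, 8.3, 37.6]
tcp_rot: [-1.571, -0.001, 0.01]
ft_force: [-1.4, -0.6, 5.4]
opening: 0.504
t 14.15 pos [619.8   8.3  37.6] rot [-9.e+01 -3.e-02  6.e-01] open 0.504 F [-1.4 -0.6  5.4]
 shift m [0.0002 0.0001 0.0004] turn deg [0.   0.   0.03]
```

Contact at 5 N. Release and rise, then go to the cork.

```bash
python3 -m inch '[0,0,0,0,0,0,-1, 0,0,0,0,0,0,-1, 0,0,0,0,0,0,-1, 0,0,0,0,0,0,-1, 0,0,0,0,0,0,-1, 0,-0.01,0,0,0,0,-1, 0,-0.02,0,0,0,0,-1, 0,-0.02,0,0,0,0,-1, 0,-0.01,0,0,0,0,-1, 0,0,0,0,0,0,-1]'; python3 -c "
from h import *
go([613,153,60],-2)"
```

```text
t: 15.15
eef_pos: [620.3, 8.3, 98.7]
tcp_rot: [-1.571, -0.003, 0.011]
ft_force: [-0.1, 0.1, -0.1]
opening: 1.002
t 15.15 pos [620.3   8.3  98.7] rot [-90.01  -0.16   0.61] open 1.002 F [-0.1  0.1 -0.1]
 shift m [-0.0059  0.0386  0.1448] turn deg [0.01 2.61 0.16]
```

```bash
python3 -m inch '[-0.001,0,0.015,0,0,0,-1, -0.001,0,0.03,0,0,0,-1, -0.001,0,0.035,0,0,0,-1, -0.001,0,0.033,0,0,0,-1, -0.001,0,0.02,0,0,0,-1, -0.001,0.01,0.0118,0,2.6,0,-1, 0,0.02,0,0,0,0,-1, 0,0.01,0,0,0,0,-1, 0,0,0,0,0,0,-1]'
python3 - <<'E'
from h import *
from cell import env
go([613,153,3],-2)
d=env.read_camera("top"); cv2.imwrite("pics/top4.png",cv2.resize(d["pixels"][70:190,200:360],(800,600),interpolation=cv2.INTER_CUBIC))
print(rect(d,276,130,45,39,50))
E
```

```text
t: 16.05
eef_pos: [610.9, 153.4, 54.9]
tcp_rot: [-1.571, 0.004, -0.034]
ft_force: [-0.4, -0.3, 0.5]
opening: 1.0
t 16.05 pos [610.9 153.4  54.9] rot [-90.03   0.21  -1.97] open 1.0 F [-0.4 -0.3  0.5]
 shift m [ 0.0023  0.0519 -0.0003] turn deg [ 0.03  0.03 -0.21]
{'c': (620.3, 8.8), 'size': (92.0, 48.0), 'ang': 0.5, 'mean': array([619.4,  10. ]), 'pca': np.float64(0.1), 'pcasize': array([92.3, 48.4]), 'medz': np.float64(43.3)}
```

View pics/top4.png

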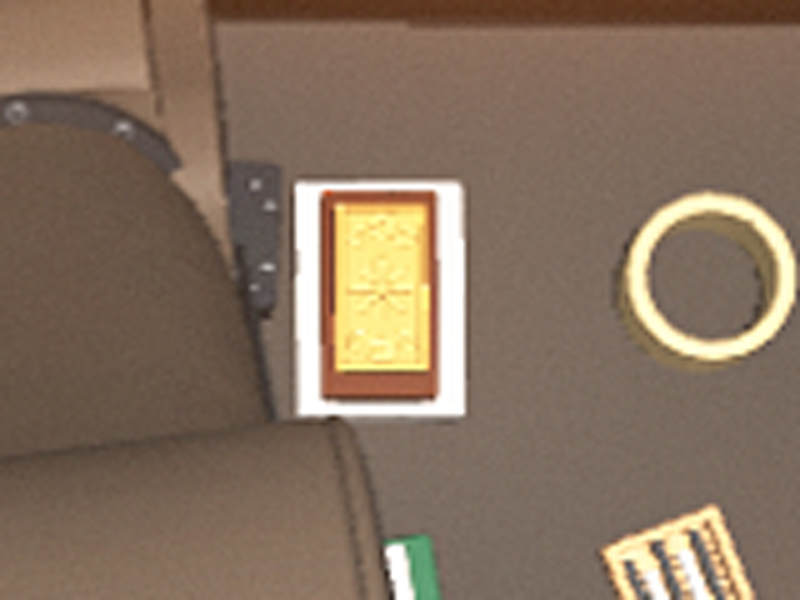

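The crop shows the plaque (382,287) on the backing (380,295), square. It looks about 1–2 mm off in x after parallax, which is fine. Now the cork.

```bash
python3 -m inch '[0.001,0.015,0,0,0,0,-1, 0,0.015,0,0,0,0,-1, 0,0.01,0,0,0,0,-1, 0,0.006,0,0,0,0,-1, 0,0,0,0,0,0,-1, 0,0,0,0,0,0,-1]'; python3 -c "
from h import *
go([613,153,3],-2)"
```

```text
t: 16.7
eef_pos: [613.3, 153.0, 11.1]
tcp_rot: [-1.571, -0.0, -0.035]
ft_force: [0.6, 0.2, 0.2]
opening: 1.001
t 16.7 pos [613.3 153.   11.1] rot [-8.999e+01 -1.000e-02 -2.010e+00] open 1.001 F [0.6 0.2 0.2]
 shift m [-0.0003  0.0081 -0.    ] turn deg [-0.01 -0.01  0.01]
```

```bash
python3 -m inch '[0,0.005,0,0,0,0,-1, 0,0.003,0,0,0,0,-1, 0,0,0,0,0,0,-1, 0,0,0,0,0,0,1, 0,0,0,0,0,0,1, 0,0,0,0,0,0,1, 0,0,0,0,0,0,1, 0,0,0,0,0,0,1, 0,0,0,0,0,0,1, 0,0,0,0,0,0,1]'; python3 -c "
from h import *
go([613,153,3],-2)"
```

```text
t: 17.7
eef_pos: [613.2, 153.0, 3.1]
tcp_rot: [-1.571, -0.0, -0.035]
ft_force: [0.0, -0.4, 1.1]
opening: 0.608
t 17.7 pos [613.2 153.    3.1] rot [-9.e+01 -1.e-02 -2.e+00] open 0.608 F [ 0.  -0.4  1.1]
 shift m [-0.0002  0.0001 -0.    ] turn deg [-0.    0.    0.01]
```

```bash
python3 -m inch '[0,-0.008,0,0,0,0,1, 0,-0.015,0,0,0,0,1, 0,-0.02,0,0,0,0,1, 0,-0.02,0,0,0,0,1, 0,-0.02,0,0,-2.6,0,1, 0,-0.012,0,0,0,0,1, 0,0,0,0,0,0,1]'; python3 -c "
from h import *
go([620,8.7,80],0.6)"
```

```text
t: 18.4
eef_pos: [613.9, 153.2, 100.4]
tcp_rot: [-1.57, -0.004, 0.009]
ft_force: [0.3, -0.2, -1.0]
opening: 0.607
t 18.4 pos [613.9 153.2 100.4] rot [-89.97  -0.2    0.54] open 0.607 F [ 0.3 -0.2 -1. ]
 shift m [ 0.0046  0.0203 -0.1445] turn deg [-0.03 -0.06  0.2 ]
```

```bash
python3 -m inch '[0.001,0,-0.015,0,0,0,1, 0.001,0,-0.03,0,0,0,1, 0.001,0,-0.035,0,0,0,1, 0.001,0,-0.033,0,0,0,1, 0.002,0,-0.02,0,0,0,1, 0,0.01,-0.0115,0,0,0,1, 0,0.015,0,0,0,0,1, 0,0.012,0,0,0,0,1, 0,0.008,0,0,0,0,1, 0,0,0,0,0,0,1]'; python3 -m inch '[0,0,0,0,0,0,1]';  python3 -c "
from h import *
go([620,8.7,48],0.6)"
```

```text
t: 19.4
eef_pos: [619.9, 9.6, 51.2]
tcp_rot: [-1.57, 0.003, 0.012]
ft_force: [-0.7, 0.8, -0.2]
opening: 0.609
t: 19.5
eef_pos: [620.7, 9.3, 52.8]
tcp_rot: [-1.571, 0.0, 0.011]
ft_force: [0.1, -0.1, -0.9]
opening: 0.607
t 19.5 pos [620.7   9.3  52.8] rot [-8.999e+01  2.000e-02  6.600e-01] open 0.607 F [ 0.1 -0.1 -0.9]
 shift m [-0.0007  0.0048 -0.0006] turn deg [-0.01  0.06 -0.02]
```

```bash
python3 -m inch '[0,0.002,0,0,0,0,1, 0,0.002,0,0,0,0,1, 0,0.001,0,0,0,0,1, 0,0,0,0,0,0,1, 0,0,0,0,0,0,1]';  python3 -c "
from h import *
go([620,8.7,48],0.6)"
```

```text
t: 20.0
eef_pos: [620.7, 8.6, 48.1]
tcp_rot: [-1.571, -0.0, 0.01]
ft_force: [0.1, 0.6, -0.6]
opening: 0.606
t 20.0 pos [620.7   8.6  48.1] rot [-9.e+01 -1.e-02  6.e-01] open 0.606 F [ 0.1  0.6 -0.6]
 shift m [-0.0007  0.0001  0.0001] turn deg [-0.   -0.    0.01]
```

```bash
python3 -m inch '[0,0.0007,0,0,0,0,1, 0,0,0,0,0,0,1, 0,0,0,0,0,0,1]';  python3 -c "
from h import *
go([620,8.7,48],0.6)"
```

```text
t: 20.3
eef_pos: [620.7, 8.5, 48.1]
tcp_rot: [-1.571, -0.001, 0.01]
ft_force: [-2.2, 0.7, 6.9]
opening: 0.607
t 20.3 pos [620.7   8.5  48.1] rot [-9.e+01 -3.e-02  6.e-01] open 0.607 F [-2.2  0.7  6.9]
 shift m [-0.0007  0.0001  0.0002] turn deg [0.   0.   0.03]
```

```bash
python3 -m inch '[0,0,0,0,0,0,-1, 0,0,0,0,0,0,-1, 0,0,0,0,0,0,-1, 0,0,0,0,0,0,-1, 0,0,0,0,0,0,-1, 0,-0.01,0,0,0,0,-1, 0,-0.02,0,0,0,0,-1, 0,-0.02,0,0,0,0,-1, 0,-0.01,0,0,0,0,-1, 0,0,0,0,0,0,-1]'; python3 -c "
from h import *
go([440.8,-313.9,105],4.6)"
```

```text
t: 21.3
eef_pos: [621.3, 8.5, 109.0]
tcp_rot: [-1.571, -0.003, 0.011]
ft_force: [0.4, 0.1, -0.3]
opening: 1.003
t 21.3 pos [621.3   8.5 109. ] rot [-90.01  -0.16   0.6 ] open 1.003 F [ 0.4  0.1 -0.3]
 shift m [-0.1839  0.0035 -0.3205] turn deg [ 0.02 -4.    0.16]
```

```bash
python3 -m inch '[-0.01,0,-0.018,0,0,0,-1, -0.02,0,-0.035,0,0,0,-1, -0.024,0,-0.042,0,0,0,-1, -0.025,0,-0.043,0,0,0,-1, -0.025,0,-0.043,0,0,0,-1, -0.025,0,-0.043,0,0,0,-1, -0.022,0,-0.04,0,0,0,-1, -0.018,0,-0.03,0,0,0,-1, -0.01,0,-0.018,0,0,0,-1, -0.0049,0,-0.0085,0,-4,0,-1]'; python3 -m inch '[0,0.01,0,0,0,0,-1, 0,0.015,0,0,0,0,-1, 0,0,0,0,0,0,-1]'
python3 - <<'E'
from h import *
from cell import env
go([440.8,-313.9,3],4.6)
d=env.read_camera("top"); cv2.imwrite("pics/top5.png",cv2.resize(d["pixels"],(800,600),interpolation=cv2.INTER_CUBIC))
print(rect(d,276,130,57,52,62))
E
```

```text
t: 22.3
eef_pos: [438.8, -315.4, 106.5]
tcp_rot: [-1.57, 0.001, 0.079]
ft_force: [1.2, -0.2, 0.3]
opening: 1.002
t: 22.6
eef_pos: [439.5, -312.5, 80.0]
tcp_rot: [-1.568, 0.003, 0.079]
ft_force: [-0.1, 0.3, 0.0]
opening: 1.003
t 22.6 pos [ 439.5 -312.5   80. ] rot [-89.83   0.14   4.52] open 1.003 F [-0.1  0.3  0. ]
 shift m [ 0.0014  0.077  -0.0017] turn deg [-0.17 -0.08 -0.14]
{'c': (619.8, 9.5), 'size': (101.8, 58.0), 'ang': 0.6, 'mean': array([620.3,  10.6]), 'pca': np.float64(-1.3), 'pcasize': array([104.4,  58.8]), 'medz': np.float64(57.8)}
```

View pics/top5.png

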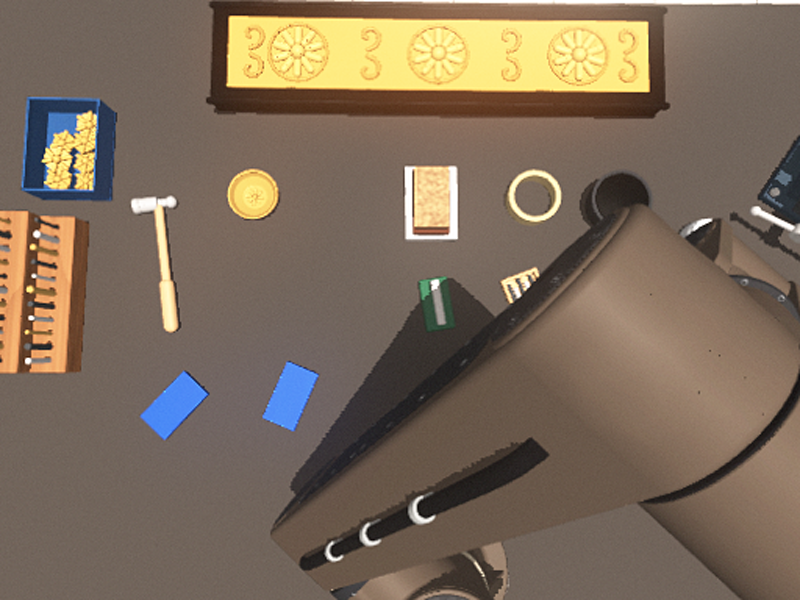

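The cork (432,198) lies square on the stack at (620,9.5), top at 57.8 mm as expected. Now the plywood.

```bash
python3 -m inch '[0.0005,0.015,0,0,0,0,-1, 0,0.02,0,0,0,0,-1, 0,0.018,0,0,0,0,-1, 0,0.01,0,0,0,0,-1, 0,0.006,0,0,0,0,-1, 0,0,0,0,0,0,-1, 0,0,0,0,0,0,-1]'; python3 -c "
from h import *
go([440.8,-313.9,3],4.6)"
```

```text
t: 23.35
eef_pos: [440.9, -313.9, 13.8]
tcp_rot: [-1.571, -0.0, 0.08]
ft_force: [-0.3, -0.1, -0.0]
opening: 0.999
t 23.35 pos [ 440.9 -313.9   13.8] rot [-9.002e+01 -3.000e-02  4.600e+00] open 0.999 F [-0.3 -0.1 -0. ]
 shift m [-0.0001  0.0108 -0.    ] turn deg [0.02 0.   0.03]
```

```bash
python3 -m inch '[0,0.006,0,0,0,0,-1, 0,0.005,0,0,0,0,-1, 0,0,0,0,0,0,-1, 0,0,0,0,0,0,1, 0,0,0,0,0,0,1, 0,0,0,0,0,0,1, 0,0,0,0,0,0,1, 0,0,0,0,0,0,1, 0,0,0,0,0,0,1, 0,0,0,0,0,0,1]'; python3 -c "
from h import *
go([440.8,-313.9,3],4.6)"
```

```text
t: 24.35
eef_pos: [440.7, -313.8, 2.4]
tcp_rot: [-1.571, -0.0, 0.08]
ft_force: [-0.2, -0.4, 0.8]
opening: 0.627
t 24.35 pos [ 440.7 -313.8    2.4] rot [-9.001e+01 -1.000e-02  4.600e+00] open 0.627 F [-0.2 -0.4  0.8]
 shift m [ 0.0001 -0.0006 -0.0001] turn deg [0.01 0.   0.01]
```

```bash
python3 -m inch '[0,-0.008,0,0,0,0,1, 0,-0.015,0,0,0,0,1, 0,-0.025,0,0,0,0,1, 0,-0.025,0,0,0,0,1, 0,-0.02,0,0,4,0,1, 0,-0.012,0,0,0,0,1, 0,0,0,0,0,0,1]'; python3 -c "
from h import *
go([620.2,8.7,95],0.6)"
```

```text
t: 25.05
eef_pos: [441.1, -314.1, 108.8]
tcp_rot: [-1.573, -0.002, 0.012]
ft_force: [0.9, -0.6, -0.6]
opening: 0.626
t 25.05 pos [ 441.1 -314.1  108.8] rot [-90.1   -0.12   0.71] open 0.626 F [ 0.9 -0.6 -0.6]
 shift m [0.1831 0.0136 0.3206] turn deg [0.1  0.11 0.12]
```

```bash
python3 -m inch '[0.01,0,0.018,0,0,0,1, 0.02,0,0.035,0,0,0,1, 0.024,0,0.042,0,0,0,1, 0.025,0,0.043,0,0,0,1, 0.025,0,0.043,0,0,0,1, 0.025,0,0.043,0,0,0,1, 0.022,0,0.04,0,0,0,1, 0.017,0,0.03,0,0,0,1, 0.01,0.005,0.018,0,0,0,1, 0.0045,0.01,0.0085,0,0,0,1]'; python3 -m inch '[0,0.01,0,0,0,0,1, 0,0,0,0,0,0,1, 0,0,0,0,0,0,1]';  python3 -c "
from h import *
go([620.2,8.7,60],0.6)"
```

```text
t: 26.05
eef_pos: [620.2, 10.4, 91.2]
tcp_rot: [-1.571, 0.0, 0.014]
ft_force: [-0.3, 0.5, -0.9]
opening: 0.629
t: 26.35
eef_pos: [619.1, 7.5, 81.7]
tcp_rot: [-1.571, 0.001, 0.01]
ft_force: [1.1, 0.3, 0.0]
opening: 0.63
t 26.35 pos [619.1   7.5  81.7] rot [-8.999e+01  8.000e-02  5.500e-01] open 0.63 F [1.1 0.3 0. ]
 shift m [0.0011 0.0217 0.0012] turn deg [-0.01 -0.05 -0.08]
```

```bash
python3 -m inch '[0,0.008,0,0,0,0,1, 0,0.006,0,0,0,0,1, 0,0.003,0,0,0,0,1, 0,0,0,0,0,0,1, 0,0,0,0,0,0,1]';  python3 -c "
from h import *
go([620.2,8.7,60],0.6)"
```

```text
t: 26.85
eef_pos: [619.8, 8.6, 65.3]
tcp_rot: [-1.571, -0.0, 0.01]
ft_force: [0.0, -0.6, 0.4]
opening: 0.626
t 26.85 pos [619.8   8.6  65.3] rot [-90.   -0.    0.6] open 0.626 F [ 0.  -0.6  0.4]
 shift m [0.0004 0.0053 0.0001] turn deg [-0.  0.  0.]
```

```bash
python3 -m inch '[0,0.003,0,0,0,0,1, 0,0.0015,0,0,0,0,1, 0,0.001,0,0,0,0,1, 0,0,0,0,0,0,1, 0,0,0,0,0,0,1]';  python3 -c "
from h import *
go([620.2,8.7,60],0.6)"
```

```text
t: 27.35
eef_pos: [619.8, 8.6, 59.8]
tcp_rot: [-1.571, -0.0, 0.011]
ft_force: [-0.6, -0.2, -0.9]
opening: 0.627
t 27.35 pos [619.8   8.6  59.8] rot [-9.0e+01 -1.0e-02  6.1e-01] open 0.627 F [-0.6 -0.2 -0.9]
 shift m [ 0.0004 -0.0002  0.0001] turn deg [-0.    0.01  0.01]
```

```bash
python3 -m inch '[0,0.0007,0,0,0,0,1, 0,0,0,0,0,0,1, 0,0,0,0,0,0,1]';  python3 -c "
from h import *
go([620.2,8.7,60],0.6)"
```

```text
t: 27.65
eef_pos: [619.9, 8.6, 59.4]
tcp_rot: [-1.571, -0.0, 0.011]
ft_force: [-0.6, 0.6, 3.9]
opening: 0.63
t 27.65 pos [619.9   8.6  59.4] rot [-9.e+01 -3.e-02  6.e-01] open 0.63 F [-0.6  0.6  3.9]
 shift m [ 0.0003 -0.0006  0.0001] turn deg [-0.    0.    0.03]
```

```bash
python3 -m inch '[0,0,0,0,0,0,-1, 0,0,0,0,0,0,-1, 0,0,0,0,0,0,-1, 0,0,0,0,0,0,-1, 0,0,0,0,0,0,-1, 0,-0.01,0,0,0,0,-1, 0,-0.02,0,0,0,0,-1, 0,-0.02,0,0,0,0,-1, 0,-0.01,0,0,0,0,-1, 0,0,0,0,0,0,-1]'; python3 -c "
from h import *
go([443.2,-0.7,120],9.9)"
```

```text
t: 28.65
eef_pos: [620.4, 8.6, 120.8]
tcp_rot: [-1.571, -0.003, 0.011]
ft_force: [0.6, 0.4, -0.8]
opening: 1.002
t 28.65 pos [620.4   8.6 120.8] rot [-90.01  -0.16   0.6 ] open 1.002 F [ 0.6  0.4 -0.8]
 shift m [-0.1773  0.0003 -0.0074] turn deg [ 0.03 -9.3   0.16]
```

```bash
python3 -m inch '[-0.01,0,0,0,0,0,-1, -0.02,0,-0.001,0,0,0,-1, -0.03,0,-0.001,0,0,0,-1, -0.035,0,-0.001,0,0,0,-1, -0.035,0,-0.002,0,0,0,-1, -0.025,0,-0.001,0,0,0,-1, -0.015,0,-0.001,0,0,0,-1, -0.0073,0.01,-0.0004,0,-3.1,0,-1, 0,0.02,0,0,-3.1,0,-1, 0,0.015,0,0,-3.1,0,-1]'; python3 -m inch '[0,0,0,0,0,0,-1, 0,0,0,0,0,0,-1]'
python3 - <<'E'
from h import *
from cell import env
go([443.2,-0.7,31.5],9.9)
d=env.read_camera("top"); cv2.imwrite("pics/top6.png",cv2.resize(d["pixels"][70:220,180:380],(800,600),interpolation=cv2.INTER_CUBIC))
print(rect(d,276,130,69,64,74))
E
```

```text
t: 29.65
eef_pos: [441.1, -0.5, 73.0]
tcp_rot: [-1.57, 0.001, 0.175]
ft_force: [-0.4, -0.4, -0.2]
opening: 0.999
t: 29.85
eef_pos: [441.8, -0.6, 73.9]
tcp_rot: [-1.57, 0.002, 0.171]
ft_force: [-0.2, 0.3, 0.6]
opening: 1.004
t 29.85 pos [441.8  -0.6  73.9] rot [-89.97   0.09   9.81] open 1.004 F [-0.2  0.3  0.6]
 shift m [ 0.0014  0.0424 -0.0004] turn deg [-0.03 -0.09 -0.09]
{'c': (618.0, 8.9), 'size': (103.0, 59.9), 'ang': 0.6, 'mean': array([619.4,   9.8]), 'pca': np.float64(-1.3), 'pcasize': array([103.6,  60.8]), 'medz': np.float64(69.8)}
```

View pics/top6.png

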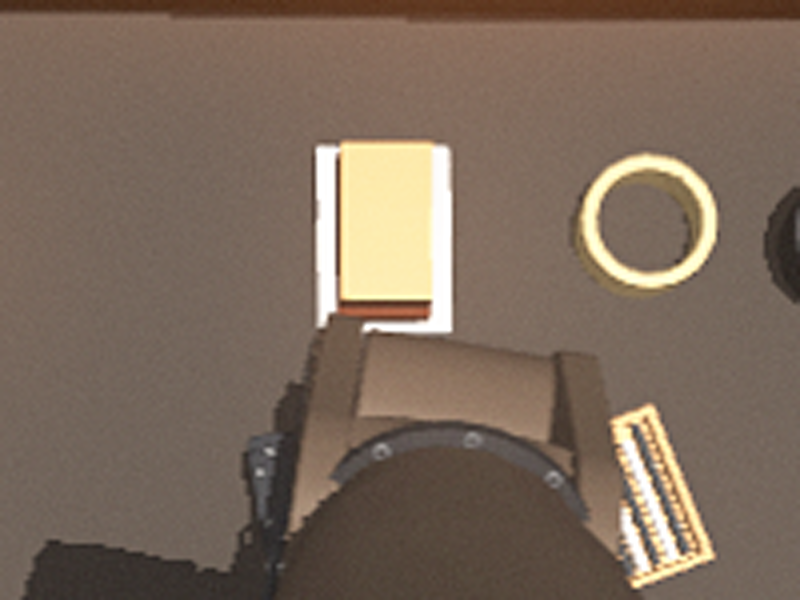

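The crop shows the plywood (386,220) square on the stack, with its top at 69.8 mm. Now the weight's bar.

```bash
python3 -m inch '[0.0005,0.01,0,0,0,0,-1, 0,0.015,0,0,0,0,-1, 0,0.01,0,0,0,0,-1, 0,0.005,0,0,0,0,-1, 0,0.001,0,0,0,0,-1, 0,0,0,0,0,0,-1, 0,0,0,0,0,0,-1]'; python3 -c "
from h import *
go([443.2,-0.7,31.5],9.9)"
```

```text
t: 30.6
eef_pos: [443.2, -0.6, 33.4]
tcp_rot: [-1.571, -0.001, 0.173]
ft_force: [-0.6, 0.8, 0.3]
opening: 1.001
t 30.6 pos [443.2  -0.6  33.4] rot [-9.001e+01 -3.000e-02  9.900e+00] open 1.001 F [-0.6  0.8  0.3]
 shift m [-0.      0.0019 -0.0001] turn deg [0.01 0.   0.03]
```

```bash
python3 -m inch '[0,0.002,0,0,0,0,0, 0,0,0,0,0,0,1, 0,0,0,0,0,0,1, 0,0,0,0,0,0,1, 0,0,0,0,0,0,1, 0,0,0,0,0,0,1, 0,0,0,0,0,0,1, 0,0,0,0,0,0,1, 0,0,0,0,0,0,1, 0,0,0,0,0,0,1]';python3 -m inch '[0,0,0,0,0,0,1, 0,0,0,0,0,0,1, 0,0,0,0,0,0,1]'; python3 -c "
from h import *
go([443.2,-0.7,31.5],9.9)"
```

```text
t: 31.6
eef_pos: [443.0, -0.6, 31.1]
tcp_rot: [-1.571, -0.0, 0.173]
ft_force: [0.2, -0.6, -0.3]
opening: 0.215
t: 31.9
eef_pos: [442.9, -0.6, 30.9]
tcp_rot: [-1.571, 0.0, 0.173]
ft_force: [-0.3, -1.9, -4.8]
opening: 0.144
t 31.9 pos [442.9  -0.6  30.9] rot [-8.999e+01  2.000e-02  9.900e+00] open 0.144 F [-0.3 -1.9 -4.8]
 shift m [ 0.0003 -0.0006 -0.0002] turn deg [-0.01 -0.   -0.02]
```

Held at 13.7 mm. Lift gently.

```bash
python3 -m inch '[0,0,0,0,0,0,1, 0,-0.003,0,0,0,0,1, 0,-0.005,0,0,0,0,1, 0,-0.01,0,0,0,0,1, 0,-0.01,0,0,0,0,1, 0,-0.005,0,0,0,0,1, 0,0,0,0,0,0,1, 0,0,0,0,0,0,1]'; python3 -c "
from h import *
go([443.2,-0.7,31.5],9.9)"
```

```text
t: 32.7
eef_pos: [443.0, -0.6, 64.3]
tcp_rot: [-1.571, -0.0, 0.173]
ft_force: [0.4, 0.3, -8.9]
opening: 0.148
t 32.7 pos [443.   -0.6  64.3] rot [-9.0e+01 -2.0e-02  9.9e+00] open 0.148 F [ 0.4  0.3 -8.9]
 shift m [ 0.0001  0.0328 -0.0002] turn deg [0.   0.   0.02]
```

```bash
python3 -m inch '[0,-0.01,0,0,0,0,1, 0,-0.015,0,0,0,0,1, 0,-0.015,0,0,2.3,0,1, 0,-0.015,0,0,2.4,0,1, 0,-0.008,0,0,2.3,0,1, 0,0,0,0,2.3,0,1, 0,0,0,0,0,0,1, 0,0,0,0,0,0,1]'
python3 - <<'E'
from h import *
from cell import env
go([619.7,8.7,125],0.6)
d=env.read_camera("side"); cv2.imwrite("pics/side7.png",cv2.resize(d["pixels"][100:280,180:420],(800,600),interpolation=cv2.INTER_CUBIC))
E
```

```text
t: 33.5
eef_pos: [442.8, -0.5, 127.2]
tcp_rot: [-1.571, 0.0, 0.012]
ft_force: [0.8, -0.2, -7.9]
opening: 0.142
t 33.5 pos [442.8  -0.5 127.2] rot [-8.999e+01  2.000e-02  6.700e-01] open 0.142 F [ 0.8 -0.2 -7.9]
 shift m [0.177  0.0021 0.0072] turn deg [-0.01  0.07 -0.02]
```

View pics/side7.png

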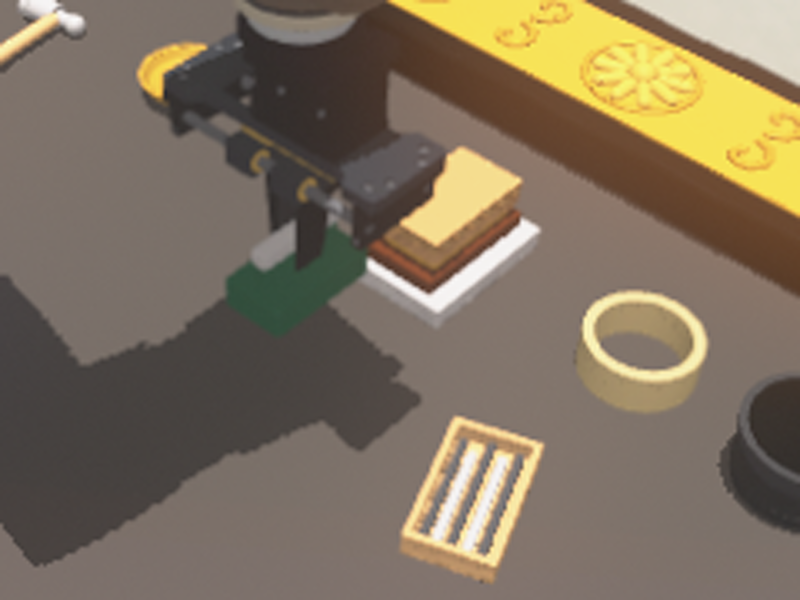

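The crop shows the weight (295,280) hanging level in the gripper. Over to the stack at a moderate pace.

```bash
python3 -m inch '[0.008,0,0,0,0,0,1, 0.015,0,0.001,0,0,0,1, 0.02,0,0.001,0,0,0,1, 0.025,0,0.001,0,0,0,1, 0.027,0,0.001,0,0,0,1, 0.027,0,0.001,0,0,0,1, 0.024,0,0.001,0,0,0,1, 0.017,0,0.001,0,0,0,1, 0.01,0,0,0,0,0,1, 0.004,0,0,0,0,0,1]'; python3 -m inch '[0,0.005,0,0,0,0,1, 0,0.005,0,0,0,0,1, 0,0,0,0,0,0,1, 0,0,0,0,0,0,1]'; python3 -c "
from h import *
go([619.7,8.7,100],0.6)"
```

```text
t: 34.55
eef_pos: [620.5, 8.3, 126.4]
tcp_rot: [-1.571, 0.001, 0.011]
ft_force: [-0.6, -0.8, -8.0]
opening: 0.146
t: 34.95
eef_pos: [619.5, 8.3, 117.0]
tcp_rot: [-1.571, 0.0, 0.01]
ft_force: [-0.2, -0.3, -7.4]
opening: 0.143
t 34.95 pos [619.5   8.3 117. ] rot [-8.999e+01  3.000e-02  6.000e-01] open 0.143 F [-0.2 -0.3 -7.4]
 shift m [0.0002 0.017  0.0004] turn deg [-0.01 -0.   -0.03]
```

```bash
python3 -m inch '[0,0.005,0,0,0,0,1, 0,0.004,0,0,0,0,1, 0,0.003,0,0,0,0,1, 0,0.001,0,0,0,0,1, 0,0,0,0,0,0,1, 0,0,0,0,0,0,1]'; python3 -c "
from h import *
go([619.7,8.7,100],0.6)"
```

```text
t: 35.55
eef_pos: [620.0, 8.3, 104.2]
tcp_rot: [-1.571, -0.0, 0.01]
ft_force: [0.7, -0.2, -7.4]
opening: 0.143
t 35.55 pos [620.    8.3 104.2] rot [-9.e+01 -1.e-02  6.e-01] open 0.143 F [ 0.7 -0.2 -7.4]
 shift m [-0.0003  0.0042  0.0004] turn deg [-0.    0.    0.01]
```

```bash
python3 -m inch '[0,0.001,0,0,0,0,1, 0,0.001,0,0,0,0,1, 0,0.0005,0,0,0,0,1, 0,0,0,0,0,0,1, 0,0,0,0,0,0,1]'; python3 -c "
from h import *
go([619.7,8.7,100],0.6)"
```

```text
t: 36.05
eef_pos: [619.9, 8.3, 101.6]
tcp_rot: [-1.571, 0.0, 0.01]
ft_force: [-0.9, 0.4, -8.1]
opening: 0.147
t 36.05 pos [619.9   8.3 101.6] rot [-90.    0.    0.6] open 0.147 F [-0.9  0.4 -8.1]
 shift m [-0.0002  0.0016  0.0004] turn deg [-0. -0. -0.]
```

```bash
python3 -m inch '[0,0.0008,0,0,0,0,1, 0,0.0005,0,0,0,0,1, 0,0,0,0,0,0,1, 0,0,0,0,0,0,1]'; python3 -m inch '[0,0.0005,0,0,0,0,1, 0,0,0,0,0,0,1, 0,0,0,0,0,0,1]'
```

```text
t: 36.45
eef_pos: [620.0, 8.3, 100.3]
tcp_rot: [-1.571, -0.0, 0.01]
ft_force: [0.1, 0.1, -8.1]
opening: 0.147
t: 36.75
eef_pos: [620.0, 8.3, 99.9]
tcp_rot: [-1.571, -0.0, 0.011]
ft_force: [0.3, 0.1, -7.1]
opening: 0.144
```

```bash
python3 -m inch '[0,0.0005,0,0,0,0,1, 0,0,0,0,0,0,1, 0,0,0,0,0,0,1]'; python3 -m inch '[0,0.0005,0,0,0,0,1, 0,0,0,0,0,0,1, 0,0,0,0,0,0,1]'
```

```text
t: 37.05
eef_pos: [620.1, 8.3, 99.8]
tcp_rot: [-1.571, -0.001, 0.011]
ft_force: [-3.1, -0.8, 1.0]
opening: 0.145
t: 37.35
eef_pos: [620.1, 8.0, 99.6]
tcp_rot: [-1.571, -0.001, 0.011]
ft_force: [-4.5, -3.0, 5.6]
opening: 0.143
```

The weight now rests on the stack (force went from −8 to +5.6 N). I'll back off slightly to relax it, then release and rise.

```bash
python3 -m inch '[0,-0.0005,0,0,0,0,1, 0,0,0,0,0,0,-1, 0,0,0,0,0,0,-1, 0,0,0,0,0,0,-1, 0,0,0,0,0,0,-1, 0,0,0,0,0,0,-1, 0,0,0,0,0,0,-1, 0,0,0,0,0,0,-1, 0,0,0,0,0,0,-1, 0,0,0,0,0,0,-1]'; python3 -m inch '[0,0,0,0,0,0,-1, 0,-0.005,0,0,0,0,-1, 0,-0.015,0,0,0,0,-1, 0,-0.02,0,0,0,0,-1, 0,-0.02,0,0,0,0,-1, 0,-0.02,0,0,0,0,-1, 0,-0.02,0,0,0,0,-1, 0,0,0,0,0,0,-1]'
```

```text
t: 38.35
eef_pos: [620.0, 8.3, 99.3]
tcp_rot: [-1.571, -0.0, 0.01]
ft_force: [-0.4, 0.2, -0.1]
opening: 0.844
t: 39.15
eef_pos: [620.9, 8.2, 202.2]
tcp_rot: [-1.571, -0.005, 0.011]
ft_force: [-0.0, -0.4, 0.8]
opening: 1.0
```

```bash
python3 -m inch '[-0.01,0,0.01,0,0,0,-1, -0.02,0,0.02,0,0,0,-1, -0.025,0,0.03,0,0,0,-1, -0.025,0,0.035,0,0,0,-1, -0.025,0,0.035,0,0,0,-1, -0.025,0,0.035,0,0,0,-1, -0.025,0,0.035,0,0,0,-1, -0.02,0,0.03,0,0,0,-1, -0.01,0,0.02,0,0,0,-1, 0,0,0,0,0,0,-1]'
python3 - <<'E'
from h import *
from cell import env
d=env.read_camera("top"); e=env.read_camera("side")
go([0,0,0],0)
cv2.imwrite("pics/end.png",np.hstack([cv2.resize(d["pixels"][80:180,216:336],(400,333)),cv2.resize(e["pixels"][110:230,240:384],(400,333))]))
cv2.imwrite("pics/endtop.png",cv2.resize(d["pixels"],(800,600)))
print("block",rect(d,276,130,95,91,100),"\nbar",rect(d,276,130,127,122,132))
d0=np.load("top0.npz")
for n,(u,v,z) in dict(dish=(162,124,22),tape=(341,125,36),bowl=(397,128,61),tray=(339,194,20)).items(): print(n,rect(d0,u,v,z,z-8,z+6,36)["c"],rect(d,u,v,z,z-8,z+6,36)["c"])
E
```

```text
t: 40.15
eef_pos: [429.8, 258.1, 198.4]
tcp_rot: [-1.571, 0.002, 0.014]
ft_force: [0.4, -0.2, -0.5]
opening: 0.997
t 40.25 pos [431.4 256.4 198.6] rot [-9.003e+01  7.000e-02  6.800e-01] open 0.999 F [ 0.2 -0.5  1.2]
 shift m [-0.4342  0.1992 -0.2511] turn deg [ 0.03  0.68 -0.07]
block {'c': (617.1, 9.3), 'size': (87.6, 50.7), 'ang': 0.5, 'mean': array([615.5,  10.6]), 'pca': np.float64(-1.8), 'pcasize': array([91.9, 58.3]), 'medz': np.float64(95.3)} 
bar {'c': (618.0, 9.1), 'size': (74.7, 14.7), 'ang': 0.4, 'mean': array([618.9,  10.1]), 'pca': np.float64(-0.5), 'pcasize': array([77.2, 14.8]), 'medz': np.float64(127.4)}
dish (630.5, 318.5) (632.8, 317.2)
tape (629.0, -168.4) (630.3, -167.1)
bowl (619.6, -307.7) (618.4, -306.7)
tray (445.5, -163.1) (445.5, -163.1)
```

View pics/end.png

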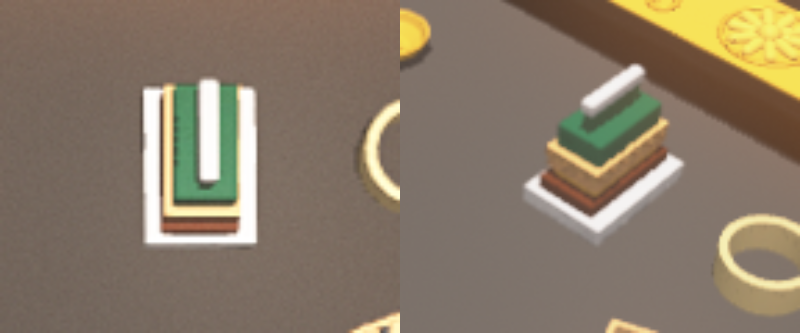

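View pics/endtop.png

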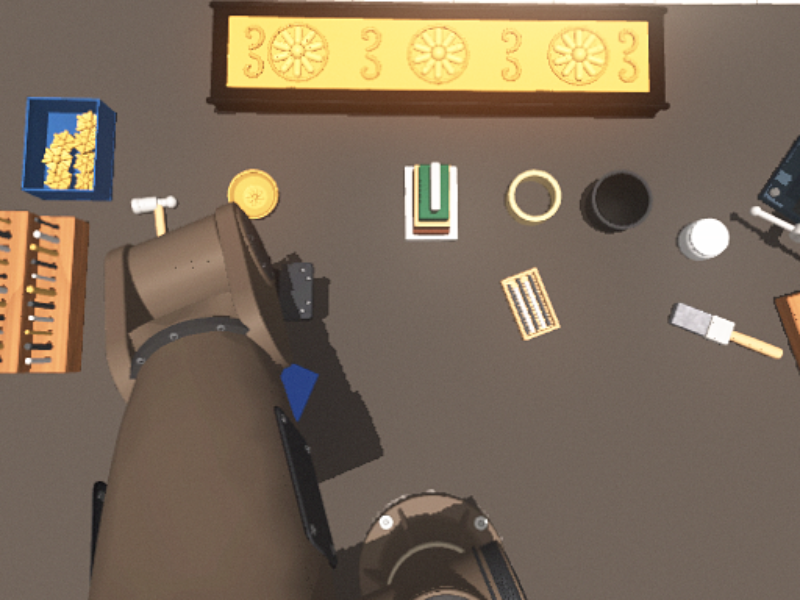

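The pictures show the whole stack upright and square at (432,202). The weight is at (617–619, 9), with its block top at 95.3 mm (expected 95). The bystanders are in place and the arm is clear. Handing in.

```bash
python3 -c "
from cell import env
print(env.job_done())"
```

```text
the job is handed in; nothing more can be done
None
```

I built the stack on the steel plate in the order asked: backing, plaque, cork, plywood, weight. I let go of each piece before fetching the next, and lowered the weight until it touched before releasing it. The job was handed in at about t = 40 s; no verdict is reported.

- **Stack:** in the last top-camera readings each piece's centre was within about 3 mm of the one below. Axes agreed to about 1° by rectangle fit; the rougher spread-based fit differed by up to 2°. Heights matched to within 1 mm, except the plaque at 43.3 mm against 45, which I put down to its relief. The weight's block top was at 95.3 mm (95 expected).
- **Bystanders:** the bowl, tray, dish and tape read within 3 mm of where they started, which is about the measuring error. The gripper was open and clear of everything.
- **Disagreements:** while I carried the plaque, the finger opening drifted by about 1 mm. A side picture showed it level and square, and it measured centred after placing. The bright steel plate's centre came out about 2 mm apart in x by depth and by brightness, so I aimed midway.

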